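# Rack the plug-in coils by height

## Task

Stand the four copper-wound plug-in coils upright on the four ringed marks of the wooden slide tray, one centred on each mark, in order of height: the tallest next to the red knob, stepping down to the shortest at the cream knob. Do not knock any coil over, and leave the green headphone earpiece where it lies.

Things in the scene. Friction and masses are not known exactly. Their poses are not given: they have to be found in the camera images.
- coil_yellow_center (a point): Plug-in coil, the shortest of four: an upright round cream former wound with copper wire, black foot, yellow top cap with a small brass dot; 38 mm in diameter all the way up, 45 mm tall. The point is its centre, 22.5 mm above its foot; z is its upright axis. Loose, stands on the bench at the start (bench top at z = 0), may be gripped anywhere along its height.
- coil_green_center (a point): Plug-in coil, the second shortest of four: an upright round cream former wound with copper wire, black foot, green top cap with a small brass dot; 38 mm in diameter all the way up, 58 mm tall. The point is its centre, 29 mm above its foot; z is its upright axis. Loose, stands on the bench at the start (bench top at z = 0), may be gripped anywhere along its height.
- coil_blue_center (a point): Plug-in coil, the second tallest of four: an upright round cream former wound with copper wire, black foot, blue top cap with a small brass dot; 38 mm in diameter all the way up, 71 mm tall. The point is its centre, 35.5 mm above its foot; z is its upright axis. Loose, stands on the bench at the start (bench top at z = 0), may be gripped anywhere along its height.
- coil_black_center (a point): Plug-in coil, the tallest of four: an upright round cream former wound with copper wire, black foot, black top cap with a small brass dot; 38 mm in diameter all the way up, 84 mm tall. The point is its centre, 42 mm above its foot; z is its upright axis. Loose, stands on the bench at the start (bench top at z = 0), may be gripped anywhere along its height.
- mark_a: White disc with a black ring round it, 52 mm over the ring, painted on the wooden slide tray, which is fixed, 340 x 90 mm and 12 mm thick; an outermost mark of the row (the four lie on the tray's long centre line in the sequence a, b, c, d, 70 mm apart). Origin at its centre on the tray's top (z = 0.012); y runs along the row from a to d, z up. Fixed.
- mark_b: White disc with a black ring round it, 52 mm over the ring, painted on the wooden slide tray, which is fixed, 340 x 90 mm and 12 mm thick; an inner mark of the row (the four lie on the tray's long centre line in the sequence a, b, c, d, 70 mm apart). Origin at its centre on the tray's top (z = 0.012); y runs along the row from a to d, z up. Fixed.
- mark_c: White disc with a black ring round it, 52 mm over the ring, painted on the wooden slide tray, which is fixed, 340 x 90 mm and 12 mm thick; an inner mark of the row (the four lie on the tray's long centre line in the sequence a, b, c, d, 70 mm apart). Origin at its centre on the tray's top (z = 0.012); y runs along the row from a to d, z up. Fixed.
- mark_d: White disc with a black ring round it, 52 mm over the ring, painted on the wooden slide tray, which is fixed, 340 x 90 mm and 12 mm thick; an outermost mark of the row (the four lie on the tray's long centre line in the sequence a, b, c, d, 70 mm apart). Origin at its centre on the tray's top (z = 0.012); y runs along the row from a to d, z up. Fixed.
- red_knob: Small red knob, 26 mm across and 10 mm tall, fixed on the tray's top 50 mm beyond one of the two outermost marks, in line with the row: it marks the end where the tallest coil belongs. A cream knob of the same shape marks the other end; which end is red varies. Origin at the centre of its underside, on the tray's top.
- earpiece: Bystander, loose: green enamel headphone earpiece, round, 62 mm across, 22 mm tall. Origin at the centre of its underside.

How it is judged:
At the end, for the whole second after the job is handed in: Counting from the red knob, the marks carry the black-capped, blue-capped, green-capped and yellow-capped coil (84, 71, 58, 45 mm), each centre within 12 mm of its mark's centre seen from above, standing on the tray on its foot within 0.1 rad of upright, released and at rest (((horizontal distance between red_knob and mark_a below 0.09 m and horizontal distance between coil_black_center and mark_a below 0.012 m and horizontal distance between coil_blue_center and mark_b below 0.012 m and horizontal distance between coil_green_center and mark_c below 0.012 m and horizontal distance between coil_yellow_center and mark_d below 0.012 m) or (horizontal distance between red_knob and mark_d below 0.09 m and horizontal distance between coil_black_center and mark_d below 0.012 m and horizontal distance between coil_blue_center and mark_c below 0.012 m and horizontal distance between coil_green_center and mark_b below 0.012 m and horizontal distance between coil_yellow_center and mark_a below 0.012 m)) and angle between each of coil_yellow_center, coil_green_center, coil_blue_center, coil_black_center's own z axis and vertical below 0.1 rad and height (world z) of coil_yellow_center between 0.0285 and 0.0405 m and linear speed of each of coil_yellow, coil_green, coil_blue, coil_black below 0.02 m/s and contact force between each of coil_yellow, coil_green, coil_blue, coil_black and the fingers below 0.05 N and height (world z) of coil_green_center between 0.035 and 0.047 m and height (world z) of coil_blue_center between 0.0415 and 0.0535 m and height (world z) of coil_black_center between 0.048 and 0.06 m); the robot touches nothing.
It fails at once if a coil is knocked over (tilted more than 0.6 rad) (angle between any of coil_yellow_center, coil_green_center, coil_blue_center, coil_black_center's own z axis and vertical above 0.6 rad).
It fails at once if the green earpiece is moved more than 15 mm (distance of earpiece from where it was at the start of the episode above 0.015 m).
It also fails if it takes over 93 s, if anything falls off the work surface, if the arm or the gripper's body presses on something with over 40 N, if the wrist force passes 120 N, or if a joint passes its speed limit or range.

## Robot

A 6-joint arm with a two-finger parallel gripper is mounted at the origin on the work surface. World frame = base frame: x ahead of the robot, y to its left, z up, the work surface at z = 0. Lengths are in m, angles in rad, forces in N, time in s.
With the tool pointing down it reaches from about 0.35 to 0.775 m from the base axis. Payload 5.5 kg.
Tool frame: the origin (TCP) lies at the very end of the fingers, on their centre line; the grasp point (between the pads) lies hold_point_z behind it (hold_point_z is the distance from the TCP to the grasp point, in m); x points along the fingers, y is the direction in which the jaws open and shut, and the axes are right-handed (so a half turn about x gives the same grasp; the last joint's range is limited). The gripper opens to 85 mm and grips with 20 to 120 N. Pads are 22 mm wide; open, the fingers measure 114 mm over their backs; the gripper's body (76 mm by 85 mm) begins 54 mm behind the grasp point. The pads swing forward as they close: fully open they stand 13 mm farther back than shut.
Start: joints at [-1.307, 0.313, 0.046, 1.304, 0, 1.431], TCP at [0.226, -0.529, 0.21] pointing down, gripper open.
Joint ranges: [-2.76, 2.76], [-0.86, 1.69], [-1.03, 1.26], [-2.2, 2.34], [-1.47, 1.5], [-3.14, 3.14]. Speed limits (rad/s): [2.57, 2.57, 3.14, 3.14, 3.14, 3.14].

## Interface

Orientations are given as a unit quaternion [w, x, y, z].
In Python, from workcell import * gives the robot as it stands. The module is installed in compiled form; this text tells all that it offers.
- The arm moves only by the tool step_arm, never from a script. Its argument "targets" is a list of rows, each a list of 3 entries, a list of its own where there are three numbers: the turn, a rotation vector about the tool's x, y, z in degrees, then the shift along the tool's x, y, z in cm, then the finger opening in cm, from 0 to 8.54. A call has exactly 10 rows; each row shifts and turns the commanded pose from where the row before left it, along the tool's axes as they then stand; what a row does not reach is not made up. A row lasts 1/10 s, in which the tool goes at most 50 mm and 8.59 degrees, less where a joint would pass 70% of its speed; a pose out of reach is approached as far as the arm can. A call with a gripper value outside its range is refused whole. The fingers move at their own pace and stop on an object; "force" is the grip in N (left out, the last holds). Time passes only in rows, so rows that do not move let the fingers close, or fill a call up. It gives the time, the measured TCP pose, the force and the opening at its end, in the units of the state.
- get_state(): the state, without advancing time (a new reading comes with each control period).
- read_camera(name): name is "scene" or "top" or "wrist"; returns the picture (400x640x3 uint8, red, green, blue); there is no depth.
- camera_model(name): a dict with "fx", "fy", "cx", "cy" (pixels), "xyz" and "rotation" of the camera in the world; the wrist camera has in their place "T_tool_cam" (4x4, takes a point from camera to tool coordinates, whose origin is the TCP and whose axes are the tool frame's). Camera axes: x right, y down, z forward; pixel columns grow to the right and rows downward; lengths in m; the calibration is good to about 2 mm. The wrist camera is an equidistant fisheye: a pixel r from the principal point sees the ray r / f radians off the axis. A picture is of the moment at which its call begins: read the wrist's pose just before it. camera_model takes no time and is no camera call.
- hand_in(): hands the job in, once; it reports no verdict.
Trained networks look in the newest picture that a camera, given by its name, has taken for a name from the list of things; names that differ only in an ending like _2 or _b are one class to them, and where a whole thing is asked for, a point or a joint stands for the part that bears it (a point fixed in the world has none). Each returns a list of dicts, best first, with "p" (0 to 1); they miss things now and then, are a little off and sometimes report something else, mostly with a low value. They report only what shows in the picture. A call takes as long as a camera call.
- find_in(camera, label): "extent" ([left, top, width, height] in pixels, round what is visible of it).
- silhouettes(camera, label): "mask" (400x640 bool, what is visible of it) and "extent" ([left, top, width, height] in pixels, round what is visible of it).
The state is a dict: "clock": time; "joint_pos": joint angles; "qvel": joint speeds; "tau": joint torques, N m; "tcp_pos": TCP position; "orientation": TCP orientation; "wrist_force": force on the tool from outside, world axes, zero at the start; "ft_torque": the same for the moment, N m; "finger_gap": finger opening in m.
Only numpy, scipy, OpenCV 4.12 (cv2) and the standard library are available. Lean on these libraries where they do the work, as an engineer would, in place of code of your own. Each camera call takes 0.05 s, during which the arm holds its last target.

## Working session

There is one attempt and no reset: what is moved stays moved. The work goes in short steps, Python scripts to look and compute and a tool call to move; the robot and the scene stay as the last step left them, time stands still between calls to the robot, and variables do not carry over. Pictures are saved under pics/ and viewed, and the job is handed in when it is done.

Besides the shell and the picture viewer there is one more tool, called after "Emit:" as name([rows], argument=value, ...), one row to a line, values as JSON. step_arm: Moves the arm, as the interface text tells. Its arguments: {"type":"object","properties":{"targets":{"type":"array","items":{"type":"array"}},"force":{"type":"number"}},"required":["targets"]}

```bash
mkdir -p pics; python3 - <<'E'
from workcell import *
import cv2
s=get_state(); print(s)
for n in ["scene","top"]:
    im=read_camera(n); cv2.imwrite(f"pics/{n}0.png",im[:,:,::-1]); print(n,camera_model(n))
print(camera_model("wrist"))
print(get_state()["clock"])
E
```

```text
{'clock': 0.0, 'joint_pos': array([-1.30658077e+00,  3.13997007e-01,  4.50017013e-02,  1.30359736e+00,
       -8.08734361e-06,  1.43122113e+00]), 'qvel': array([ 0.0011702 ,  0.00218103,  0.00015057,  0.00010402,  0.00071853,
       -0.00175393]), 'tau': array([ 3.77139542e-03, -4.80632865e+01,  2.98531634e+01,  1.95192784e-02,
        5.86844067e-05,  1.80145776e-05]), 'tcp_pos': array([ 0.2257816 , -0.52823256,  0.20872012]), 'orientation': array([-0.14115995, -0.69270153, -0.14242733,  0.69278634]), 'wrist_force': array([-0.24392054, -0.152999  , -0.70960481]), 'ft_torque': array([-0.01320342,  0.02475592,  0.00825813]), 'finger_gap': 0.08538061223826943}
scene {'fx': 391.09228932413384, 'fy': 391.09228932413384, 'cx': 320.0700187126199, 'cy': 198.22681427194627, 'xyz': array([ 0.86002247, -0.41595423,  0.75633739]), 'rotation': array([-0.28852711,  0.90506211,  0.29858654, -0.09198239])}
top {'fx': 494.80080868184484, 'fy': 494.80080868184484, 'cx': 312.02637147139507, 'cy': 199.44238120090452, 'xyz': array([ 0.38464662, -0.01041861,  1.2476284 ]), 'rotation': array([-0.05749111,  0.71426541, -0.69640791,  0.03918827])}
{'fx': 309.70691628693146, 'fy': 309.70691628693146, 'cx': 314.20267135762117, 'cy': 198.88192024209738, 'T_tool_cam': array([[ 2.94670071e-04, -2.66000949e-01,  9.63972722e-01,
        -1.63244441e-01],
       [ 9.99998251e-01, -1.70201789e-03, -7.75341370e-04,
         4.25977532e-05],
       [ 1.84694036e-03,  9.63971264e-01,  2.65999983e-01,
        -6.58235498e-02],
       [ 0.00000000e+00,  0.00000000e+00,  0.00000000e+00,
         1.00000000e+00]])}
0.1
```

View pics/top0.png

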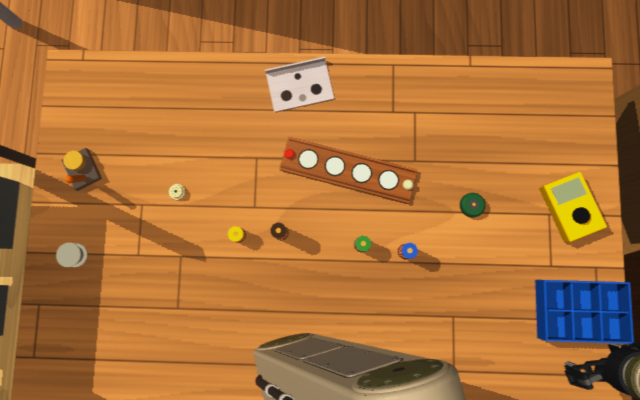

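View pics/scene0.png

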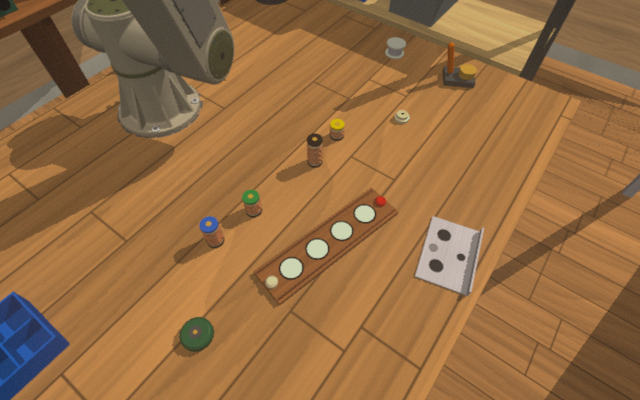

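```bash
python3 - <<'E'
import workcell
print([n for n in dir(workcell) if n[0]!='_'], getattr(workcell,'hold_point_z',None))
E
```

```text
['MotionError', 'camera_model', 'find_in', 'get_state', 'hand_in', 'hold_point_z', 'read_camera', 'silhouettes'] 0.0187
```

```bash
cat > h.py <<'E'
from workcell import *
import numpy as np, cv2
from scipy.spatial.transform import Rotation as R
def rot(q): return R.from_quat([q[1],q[2],q[3],q[0]])
def px2z(cam,uv,z):
    m=camera_model(cam); d=rot(m["rotation"]).apply([(uv[0]-m["cx"])/m["fx"],(uv[1]-m["cy"])/m["fy"],1.])
    return m["xyz"]+d*(z-m["xyz"][2])/d[2]
def rel(target,yaw,s=None):
    """tool-down target; jaw axis direction yaw in world; prints shift in tool axes, turn about tool x"""
    s=s or get_state(); r=rot(s["orientation"]); M=r.as_matrix()
    d=M.T@(np.array(target)-s["tcp_pos"])*100
    y=np.arctan2(M[1,1],M[0,1]); dy=(yaw-y+np.pi/2)%np.pi-np.pi/2
    # world yaw +dy is rotation -dy about tool x (down)
    xd=np.array([0,0,-1]); ya=np.array([np.cos(y+dy),np.sin(y+dy),0]); T=np.array([xd,ya,np.cross(xd,ya)]).T
    return d, np.degrees(R.from_matrix(M.T@T).as_rotvec())
E
python3 - <<'E'
from h import *
for c in ["top","scene"]:
    read_camera(c)
    for n,h in [("coil_yellow_center",.045),("coil_green_center",.058),("coil_blue_center",.071),("coil_black_center",.084),("mark_a",.012),("red_knob",.022),("earpiece",.022)]:
        for d in silhouettes(c,n)[:5]:
            if d["p"]<.3: continue
            e=d["extent"]; m=d["mask"]; ys,xs=np.nonzero(m)
            print(c,n,round(d["p"],2),e,(xs.mean().round(1),ys.mean().round(1)),px2z(c,(xs.mean(),ys.mean()),h).round(4))
# caps by colour
for c in ["top","scene"]:
    im=read_camera(c); hsv=cv2.cvtColor(im,cv2.COLOR_RGB2HSV)
    a=im.astype(int)
    o=cv2.resize(im[120:280,210:500] if c=="top" else im[100:360,150:420],None,fx=2.7 if c=="top" else 2.3,fy=2.7 if c=="top" else 2.3,interpolation=cv2.INTER_CUBIC)
    cv2.imwrite(f"pics/crop_{c}.png",o[:,:,::-1])
print(get_state()["clock"])
E
```

```text
top coil_yellow_center 0.67 [233.5, 226.8, 10.8, 17.8] (np.float64(237.0), np.float64(234.0)) [0.4605 0.2038 0.045 ]
top coil_green_center 0.66 [355.9, 236.8, 16.6, 11.9] (np.float64(363.1), np.float64(243.1)) [ 0.4455 -0.1024  0.058 ]
top coil_blue_center 0.75 [395.0, 240.5, 21.6, 17.8] (np.float64(407.6), np.float64(250.5)) [ 0.4301 -0.2062  0.071 ]
top coil_black_center 0.63 [272.0, 223.2, 16.1, 16.3] (np.float64(279.8), np.float64(230.5)) [0.4689 0.096  0.084 ]
top mark_a 0.84 [296.8, 151.2, 24.5, 17.8] (np.float64(308.4), np.float64(158.7)) [0.659  0.0359 0.012 ]
top mark_a 0.81 [351.1, 162.2, 19.6, 20.7] (np.float64(361.3), np.float64(173.1)) [ 0.6247 -0.0992  0.012 ]
top mark_a 0.64 [326.0, 154.1, 20.1, 24.1] (np.float64(334.9), np.float64(165.6)) [ 0.6426 -0.0318  0.012 ]
top mark_a 0.58 [377.6, 168.7, 23.1, 20.5] (np.float64(388.8), np.float64(179.7)) [ 0.6094 -0.1687  0.012 ]
top earpiece 0.94 [461.0, 194.8, 25.0, 22.6] (np.float64(472.6), np.float64(204.6)) [ 0.5495 -0.3747  0.022 ]
scene coil_yellow_center 0.8 [334.3, 123.0, 8.4, 18.9] (np.float64(337.3), np.float64(129.4
[... 467 characters left out ...]
.float64(150.0)) [0.4913 0.0717 0.084 ]
scene mark_a 0.72 [326.8, 222.0, 25.6, 19.9] (np.float64(341.1), np.float64(230.5)) [ 0.6402 -0.0324  0.012 ]
scene mark_a 0.69 [354.4, 205.5, 23.1, 19.4] (np.float64(364.8), np.float64(213.7)) [0.6582 0.0362 0.012 ]
scene mark_a 0.63 [278.0, 255.3, 26.1, 24.6] (np.float64(291.3), np.float64(268.1)) [ 0.6086 -0.1678  0.012 ]
scene mark_a 0.57 [305.3, 238.4, 22.5, 21.3] (np.float64(317.5), np.float64(248.7)) [ 0.6252 -0.0996  0.012 ]
scene red_knob 0.47 [376.1, 194.2, 10.1, 9.6] (np.float64(380.6), np.float64(201.2)) [0.6714 0.0804 0.022 ]
scene earpiece 0.92 [179.3, 317.2, 34.9, 33.8] (np.float64(196.9), np.float64(334.6)) [ 0.5558 -0.3785  0.022 ]
1.0
```

View pics/crop_top.png

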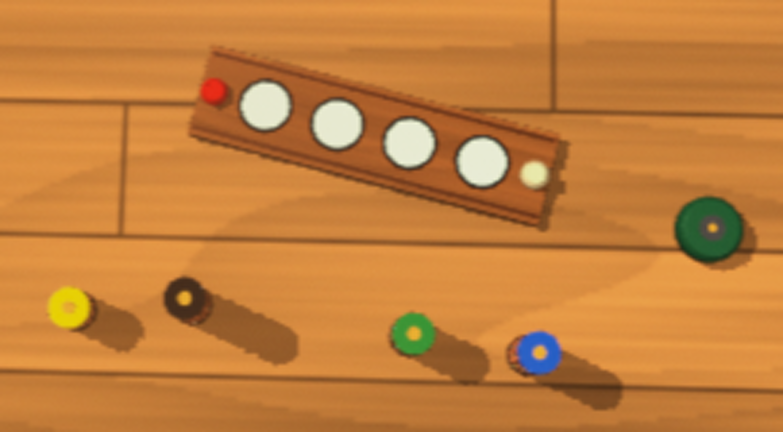

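```bash
python3 - <<'E'
from h import *
for c in ["top","scene"]:
    im=read_camera(c); hsv=cv2.cvtColor(im,cv2.COLOR_RGB2HSV).astype(int); H,S,V=hsv[...,0],hsv[...,1],hsv[...,2]
    rois=dict(top=[120,280,210,450],scene=[100,300,190,420])[c]
    ok=np.zeros(H.shape,bool); ok[rois[0]:rois[1],rois[2]:rois[3]]=1
    for n,m,z in [("yellow",(abs(H-28)<5)&(S>190)&(V>170),.045),("green",(abs(H-60)<15)&(S>120),.058),("blue",(abs(H-112)<12)&(S>120),.071),("black",(V<75),.084),("white",(S<60)&(V>170),.012),("red",((H<4)|(H>176))&(S>200)&(V>150),.020)]:
        nn,l,st,ce=cv2.connectedComponentsWithStats((m&ok).astype(np.uint8))
        for i in range(1,nn):
            if st[i,4]>25:
                # bounding box centre fills the brass dot
                uv=(st[i,0]+(st[i,2]-1)/2,st[i,1]+(st[i,3]-1)/2)
                print(c,n,st[i],ce[i].round(1),px2z(c,ce[i],z).round(4),px2z(c,uv,z).round(4))
E
```

```text
top yellow [228 227  15  14 154] [235.1 233.5] [0.4616 0.2084 0.045 ] [0.4616 0.2087 0.045 ]
top green [356 236  15  15 145] [362.8 243.3] [ 0.4451 -0.1016  0.058 ] [ 0.4458 -0.1021  0.058 ]
top blue [402 243  16  15 155] [409.2 250.2] [ 0.4309 -0.21    0.071 ] [ 0.4315 -0.2107  0.071 ]
top black [272 224  14  13  94] [278.3 230.2] [0.4694 0.0995 0.084 ] [0.4699 0.0991 0.084 ]
top white [299 151  18  17 235] [307.8 158.7] [0.659  0.0375 0.012 ] [0.6582 0.0383 0.012 ]
top white [326 158  18  17 241] [334.5 165.6] [ 0.6427 -0.0309  0.012 ] [ 0.6416 -0.0309  0.012 ]
top white [353 165  18  17 240] [361.3 172.6] [ 0.6261 -0.099   0.012 ] [ 0.625  -0.0996  0.012 ]
top white [380 171  18  18 242] [388.2 179.6] [ 0.6096 -0.1672  0.012 ] [ 0.6098 -0.1679  0.012 ]
top red [285 150   8   7  44] [288.5 153.1] [0.6708 0.0867 0.02  ] [0.671  0.0867 0.02  ]
scene yellow [331 119  13  10  94] [337.  123.7] [0.4603 0.2064 0.045 ] [0.46   0.2069 0.045 ]
scene green [243 190  16  14 156] [250.4 196.7] [ 0.4453 -0.1041  0.058 ] [ 0.4452 -0.1035  0.058 ]
scene blue [200 217  18  15 177] [208.5 224.3] [ 0.4313 -0.2125  0.071 ] [ 0.4308 -0.212   0.071 ]
scene black [307 134  15  12 117] [314.3 140. ] [0.4705 0.0957 0.084 ] [0.4691 0.0966 0.084 ]
scene white [355 206  19  16 239] [364.3 213.2] [0.6566 0.0365 0.012 ] [0.6564 0.0354 0.012 ]
scene white [332 222  20  17 261] [341.3 230.3] [ 0.6401 -0.0316  0.012 ] [ 0.64   -0.0308  0.012 ]
scene white [307 240  21  18 292] [317.  248.4] [ 0.6238 -0.0996  0.012 ] [ 0.624  -0.0997  0.012 ]
scene white [281 259  21  19 317] [290.9 267.8] [ 0.6074 -0.1678  0.012 ] [ 0.6079 -0.1681  0.012 ]
scene white [416 263   4  14  36] [418. 271.] [ 0.8224 -0.0173  0.012 ] [ 0.82  -0.015  0.012]
scene red [377 197   8   6  29] [380.9 199.9] [0.6697 0.0852 0.02  ] [0.6683 0.0856 0.02  ]
```

View pics/crop_scene.png

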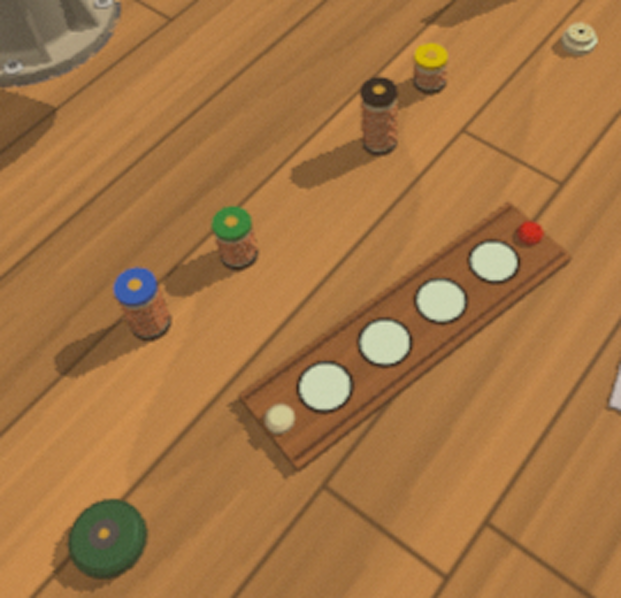

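```bash
python3 - <<'E'
from h import *
y=np.arctan2(-.0164,.0682); print(np.degrees(y))
d,r=rel([.4312,-.2112,.14],y); print(d,r, np.linalg.norm(d))
E
```

```text
-13.521150060547276
[  6.96084402 -21.13743594 -31.35364187] [-5.33426397e+01  6.10837715e-04 -1.91136608e-03] 38.44860733813756
```

Emit:
step_arm([
  [[0,0,0],[0.7,-2.11,-3.14],8.5],
  [[0,0,0],[0.7,-2.11,-3.14],8.5],
  [[0,0,0],[0.7,-2.11,-3.14],8.5],
  [[0,0,0],[0.7,-2.11,-3.14],8.5],
  [[0,0,0],[0.7,-2.11,-3.14],8.5],
  [[0,0,0],[0.7,-2.11,-3.14],8.5],
  [[0,0,0],[0.7,-2.11,-3.14],8.5],
  [[0,0,0],[0.7,-2.11,-3.14],8.5],
  [[0,0,0],[0.7,-2.11,-3.14],8.5],
  [[0,0,0],[0.7,-2.11,-3.14],8.5],
])

```text
clock: 2.1
tcp_pos: [0.4325, -0.2101, 0.1396]
orientation: [0.142, 0.693, 0.142, -0.693]
wrist_force: [0.4, -1.4, 0.3]
finger_gap: 0.0849
```

Emit:
step_arm([
  [[-7.6,0,0],[0,0,0],8.5],
  [[-7.6,0,0],[0,0,0],8.5],
  [[-7.6,0,0],[0,0,0],8.5],
  [[-7.6,0,0],[0,0,0],8.5],
  [[-7.6,0,0],[0,0,0],8.5],
  [[-7.6,0,0],[0,0,0],8.5],
  [[-7.7,0,0],[0,0,0],8.5],
  [[0,0,0],[0,0,0],8.5],
  [[0,0,0],[0,0,0],8.5],
  [[0,0,0],[0,0,0],8.5],
])

```text
clock: 3.1
tcp_pos: [0.4318, -0.2114, 0.1396]
orientation: [-0.437, -0.556, -0.437, 0.556]
wrist_force: [0.4, -0.7, -0.5]
finger_gap: 0.0852
```

```bash
cat > w.py <<'E'
import sys
from h import *
Y=np.radians(-13.52)
x,y,z=map(float,sys.argv[1:4])
s=get_state(); d,r=rel([x,y,z],Y,s); print(s["clock"],s["tcp_pos"].round(4),s["joint_pos"].round(2),s["finger_gap"].round(4),s["wrist_force"].round(1)); print(d.round(2),r.round(2))
if len(sys.argv)>4:
    im=read_camera("wrist"); cv2.imwrite("pics/"+sys.argv[4],im[:,:,::-1])
E
python3 w.py .4312 -.2112 .03 w1.png
```

```text
Traceback (most recent call last):
  File "w.py", line 5, in <module>
    s=get_state(); d,r=rel([x,y,z],Y,s); print(s["clock"],s["tcp_pos"].round(4),s["joint_pos"].round(2),s["finger_gap"].round(4),s["wrist_force"].round(1)); print(d.round(2),r.round(2))
                                                                                                        ^^^^^^^^^^^^^^^^^^^^^
AttributeError: 'float' object has no attribute 'round'
```

```bash
sed -i 's/s\["finger_gap"\].round(4)/round(s["finger_gap"],4)/' w.py; python3 w.py .4312 -.2112 .03 w1.png
```

```text
3.1 [ 0.4318 -0.2114  0.1396] [-0.62  0.17 -0.32  1.08 -0.    1.19] 0.0852 [ 0.4 -0.7 -0.5]
[ 1.096e+01 -6.000e-02 -1.000e-02] [-0.17  0.01 -0.01]
```

View pics/w1.png

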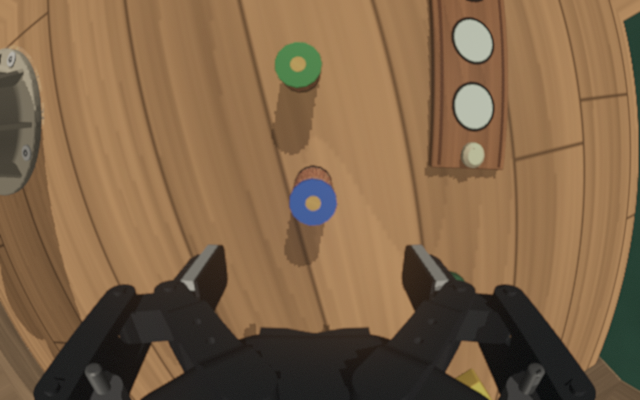

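Emit:
step_arm([
  [[0,0,0],[1.4,0,0],8.5],
  [[0,0,0],[1.4,0,0],8.5],
  [[0,0,0],[1.4,0,0],8.5],
  [[0,0,0],[1.4,0,0],8.5],
  [[0,0,0],[1.4,0,0],8.5],
  [[0,0,0],[1.4,0,0],8.5],
  [[0,0,0],[1.4,0,0],8.5],
  [[0,0,0],[1.2,0,0],8.5],
  [[0,0,0],[0,0,0],8.5],
  [[0,0,0],[0,0,0],8.5],
])

```text
clock: 4.15
tcp_pos: [0.4317, -0.2114, 0.0296]
orientation: [-0.437, -0.556, -0.437, 0.556]
wrist_force: [-0.3, 0.3, -0.5]
finger_gap: 0.0854
```

Emit:
step_arm([
  [[0,0,0],[0,0,0],3.0],
  [[0,0,0],[0,0,0],3.0],
  [[0,0,0],[0,0,0],3.0],
  [[0,0,0],[0,0,0],3.0],
  [[0,0,0],[0,0,0],3.0],
  [[0,0,0],[0,0,0],3.0],
  [[0,0,0],[0,0,0],3.0],
  [[0,0,0],[0,0,0],3.0],
  [[0,0,0],[0,0,0],3.0],
  [[0,0,0],[0,0,0],3.0],
], force=40)

```text
clock: 5.15
tcp_pos: [0.4321, -0.2117, 0.0302]
orientation: [0.438, 0.556, 0.437, -0.556]
wrist_force: [-1.6, 1.4, 5.4]
finger_gap: 0.0367
```

```bash
python3 w.py .6413 -.031 .12 w2.png
```

```text
5.15 [ 0.4321 -0.2117  0.0302] [-0.62  0.27 -0.49  0.81 -0.    1.19] 0.0367 [-1.6  1.4  5.4]
[ -8.97  16.11 -22.47] [-0.05  0.03 -0.05]
```

View pics/w2.png

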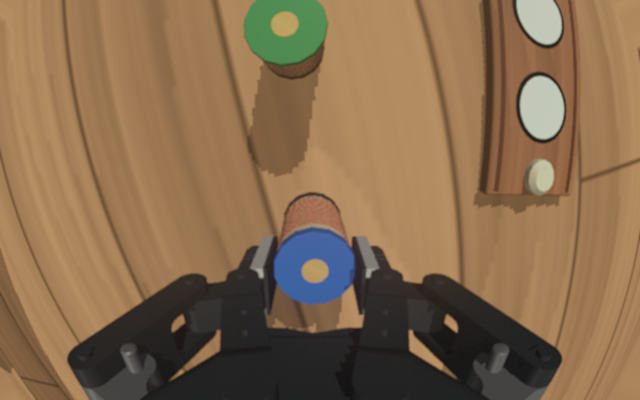

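Emit:
step_arm([
  [[0,0,0],[-2,0,0],3.0],
  [[0,0,0],[-2.5,0,0],3.0],
  [[0,0,0],[-2.5,0,0],3.0],
  [[0,0,0],[-2,0,0],3.0],
  [[0,0,0],[0,1.61,-2.25],3.0],
  [[0,0,0],[0,1.61,-2.25],3.0],
  [[0,0,0],[0,1.61,-2.25],3.0],
  [[0,0,0],[0,1.61,-2.25],3.0],
  [[0,0,0],[0,1.61,-2.25],3.0],
  [[0,0,0],[0,1.61,-2.25],3.0],
])

```text
clock: 6.2
tcp_pos: [0.5579, -0.1019, 0.1192]
orientation: [-0.437, -0.555, -0.438, 0.556]
wrist_force: [0.1, -0.0, -0.5]
finger_gap: 0.0363
```

Emit:
step_arm([
  [[0,0,0],[0,1.61,-2.25],3.0],
  [[0,0,0],[0,1.61,-2.25],3.0],
  [[0,0,0],[0,1.61,-2.25],3.0],
  [[0,0,0],[0,1.61,-2.25],3.0],
  [[0,0,0],[0,0,0],3.0],
  [[0,0,0],[0,0,0],3.0],
  [[0,0,0],[0,0,0],3.0],
  [[0,0,0],[0,0,0],3.0],
  [[0,0,0],[0,0,0],3.0],
  [[0,0,0],[0,0,0],3.0],
])

```text
clock: 7.2
tcp_pos: [0.6408, -0.031, 0.1198]
orientation: [0.437, 0.556, 0.437, -0.556]
wrist_force: [-0.0, -0.4, -1.1]
finger_gap: 0.037
```

```bash
python3 w.py .6413 -.031 .043 w3.png
```

```text
7.2 [ 0.6408 -0.031   0.1198] [-0.17  0.48  0.07  1.16 -0.    1.64] 0.037 [-0.  -0.4 -1.1]
[ 7.68  0.05 -0.01] [-0.09  0.   -0.01]
```

View pics/w3.png

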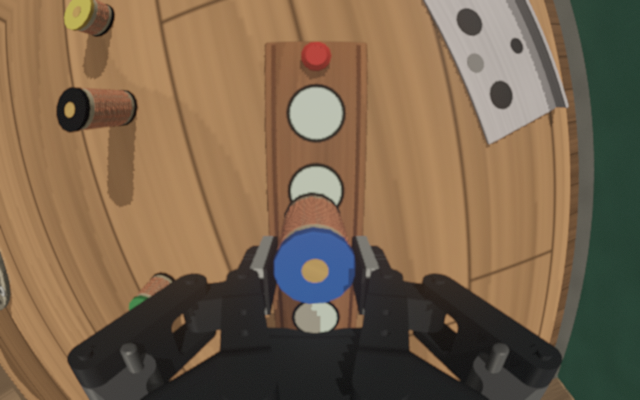

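Emit:
step_arm([
  [[0,0,0],[1.3,0.05,0],3.0],
  [[0,0,0],[1.5,0,0],3.0],
  [[0,0,0],[1.5,0,0],3.0],
  [[0,0,0],[1.3,0,0],3.0],
  [[0,0,0],[0.9,0,0],3.0],
  [[0,0,0],[0.5,0,0],3.0],
  [[0,0,0],[0.3,0,0],3.0],
  [[0,0,0],[0.2,0,0],3.0],
  [[0,0,0],[0.2,0,0],3.0],
  [[0,0,0],[0,0,0],3.0],
])

```text
clock: 8.25
tcp_pos: [0.6418, -0.0306, 0.0428]
orientation: [0.438, 0.556, 0.437, -0.555]
wrist_force: [0.5, 0.5, -1.0]
finger_gap: 0.0369
```

```bash
python3 w.py .6413 -.031 .042
```

```text
8.25 [ 0.6418 -0.0306  0.0428] [-0.17  0.53 -0.04  1.   -0.    1.64] 0.0369 [ 0.5  0.5 -1. ]
[ 0.08 -0.04  0.05] [-0.05  0.   -0.03]
```

Touch gently, then open gradually.

Emit:
step_arm([
  [[0,0,0],[0.06,0,0],3.0],
  [[0,0,0],[0,0,0],3.0],
  [[0,0,0],[0,0,0],4.2],
  [[0,0,0],[0,0,0],4.8],
  [[0,0,0],[0,0,0],5.5],
  [[0,0,0],[0,0,0],6.5],
  [[0,0,0],[0,0,0],7.5],
  [[0,0,0],[0,0,0],8.5],
  [[0,0,0],[0,0,0],8.5],
  [[0,0,0],[0,0,0],8.5],
])

```text
clock: 9.25
tcp_pos: [0.6415, -0.0306, 0.042]
orientation: [-0.437, -0.556, -0.437, 0.556]
wrist_force: [-0.2, 0.4, 0.4]
finger_gap: 0.0854
```

Emit:
step_arm([
  [[0,0,0],[-1,0,0],8.5],
  [[0,0,0],[-1.5,0,0],8.5],
  [[0,0,0],[-2,0,0],8.5],
  [[0,0,0],[-2,0,0],8.5],
  [[0,0,0],[-2,0,0],8.5],
  [[0,0,0],[-0.5,0,0],8.5],
  [[0,0,0],[0,0,0],8.5],
  [[0,0,0],[0,0,0],8.5],
  [[0,0,0],[0,0,0],8.5],
  [[0,0,0],[0,0,0],8.5],
])

```text
clock: 10.25
tcp_pos: [0.6408, -0.0305, 0.1308]
orientation: [-0.437, -0.555, -0.438, 0.556]
wrist_force: [0.2, 0.4, -0.4]
finger_gap: 0.0852
```

```bash
python3 w.py .4453 -.103 .13 w4.png
```

```text
10.25 [ 0.6408 -0.0305  0.1308] [-0.17  0.47  0.09  1.19 -0.    1.64] 0.0852 [ 0.2  0.4 -0.4]
[  0.11 -17.31  11.64] [-0.05  0.01  0.11]
```

View pics/w4.png

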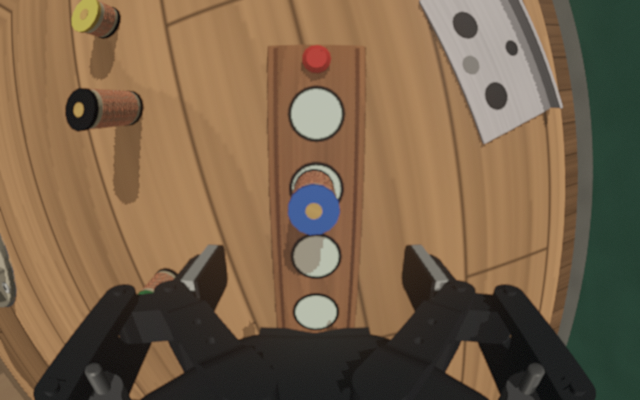

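Emit:
step_arm([
  [[0,0,0],[0,-2.47,1.66],8.5],
  [[0,0,0],[0,-2.47,1.66],8.5],
  [[0,0,0],[0,-2.47,1.66],8.5],
  [[0,0,0],[0,-2.47,1.66],8.5],
  [[0,0,0],[0,-2.47,1.66],8.5],
  [[0,0,0],[0,-2.47,1.66],8.5],
  [[0,0,0],[0,-2.47,1.66],8.5],
  [[0,0,0],[0,0,0],8.5],
  [[0,0,0],[0,0,0],8.5],
  [[0,0,0],[0,0,0],8.5],
])

```text
clock: 11.3
tcp_pos: [0.4472, -0.1031, 0.1321]
orientation: [0.438, 0.556, 0.437, -0.555]
wrist_force: [-0.9, -0.3, 0.2]
finger_gap: 0.0849
```

```bash
python3 w.py .4453 -.103 .022 w5.png
```

```text
11.3 [ 0.4472 -0.1031  0.1321] [-0.4   0.13 -0.38  1.06  0.    1.41] 0.0849 [-0.9 -0.3  0.2]
[11.01 -0.2   0.04] [-0.03  0.   -0.06]
```

View pics/w5.png

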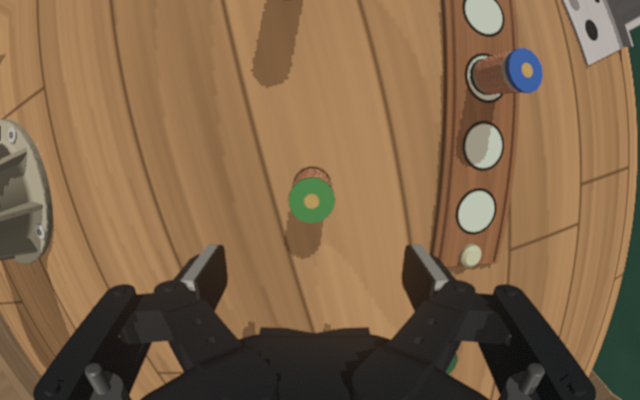

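Emit:
step_arm([
  [[0,0,0],[1.4,-0.1,0],8.5],
  [[0,0,0],[1.4,-0.1,0],8.5],
  [[0,0,0],[1.4,0,0],8.5],
  [[0,0,0],[1.4,0,0],8.5],
  [[0,0,0],[1.4,0,0],8.5],
  [[0,0,0],[1.4,0,0],8.5],
  [[0,0,0],[1.4,0,0],8.5],
  [[0,0,0],[1.2,0,0],8.5],
  [[0,0,0],[0,0,0],8.5],
  [[0,0,0],[0,0,0],8.5],
])

```text
clock: 12.35
tcp_pos: [0.4447, -0.1022, 0.0219]
orientation: [-0.438, -0.555, -0.438, 0.555]
wrist_force: [0.6, -0.2, 0.7]
finger_gap: 0.0851
```

Emit:
step_arm([
  [[0,0,0],[0,0,0],3.0],
  [[0,0,0],[0,0,0],3.0],
  [[0,0,0],[0,0,0],3.0],
  [[0,0,0],[0,0,0],3.0],
  [[0,0,0],[0,0,0],3.0],
  [[0,0,0],[0,0,0],3.0],
  [[0,0,0],[0,0,0],3.0],
  [[0,0,0],[0,0,0],3.0],
  [[0,0,0],[0,0,0],3.0],
  [[0,0,0],[0,0,0],3.0],
], force=40)

```text
clock: 13.35
tcp_pos: [0.4448, -0.1027, 0.0227]
orientation: [0.438, 0.556, 0.437, -0.555]
wrist_force: [-0.6, -0.5, 5.5]
finger_gap: 0.0361
```

```bash
python3 w.py .625 -.0993 .12
```

```text
13.35 [ 0.4448 -0.1027  0.0227] [-0.4   0.24 -0.55  0.78 -0.    1.4 ] 0.0361 [-0.6 -0.5  5.5]
[-9.71 17.45 -4.56] [-0.05  0.01 -0.08]
```

Emit:
step_arm([
  [[0,0,0],[-2,0,0],3.0],
  [[0,0,0],[-2.7,0,0],3.0],
  [[0,0,0],[-3,0,0],3.0],
  [[0,0,0],[-2,0,0],3.0],
  [[0,0,0],[0,2.5,-0.65],3.0],
  [[0,0,0],[0,2.5,-0.65],3.0],
  [[0,0,0],[0,2.5,-0.65],3.0],
  [[0,0,0],[0,2.5,-0.65],3.0],
  [[0,0,0],[0,2.5,-0.65],3.0],
  [[0,0,0],[0,2.5,-0.65],3.0],
])

```text
clock: 14.35
tcp_pos: [0.5999, -0.0997, 0.1185]
orientation: [-0.437, -0.555, -0.438, 0.556]
wrist_force: [0.1, 0.1, -0.8]
finger_gap: 0.0359
```

Emit:
step_arm([
  [[0,0,0],[0,2.45,-0.66],3.0],
  [[0,0,0],[0,0,0],3.0],
  [[0,0,0],[0,0,0],3.0],
  [[0,0,0],[0,0,0],3.0],
  [[0,0,0],[0,0,0],3.0],
  [[0,0,0],[0,0,0],3.0],
  [[0,0,0],[0,0,0],3.0],
  [[0,0,0],[0,0,0],3.0],
  [[0,0,0],[0,0,0],3.0],
  [[0,0,0],[0,0,0],3.0],
])

```text
clock: 15.35
tcp_pos: [0.6246, -0.0991, 0.1191]
orientation: [0.438, 0.556, 0.437, -0.556]
wrist_force: [-0.5, 0.0, -1.5]
finger_gap: 0.0365
```

```bash
python3 w.py .625 -.0993 .0345 w6.png
```

```text
15.35 [ 0.6246 -0.0991  0.1191] [-0.28  0.46  0.04  1.15 -0.    1.52] 0.0365 [-0.5  0.  -1.5]
[8.46 0.04 0.01] [-0.05  0.   -0.01]
```

View pics/w6.png

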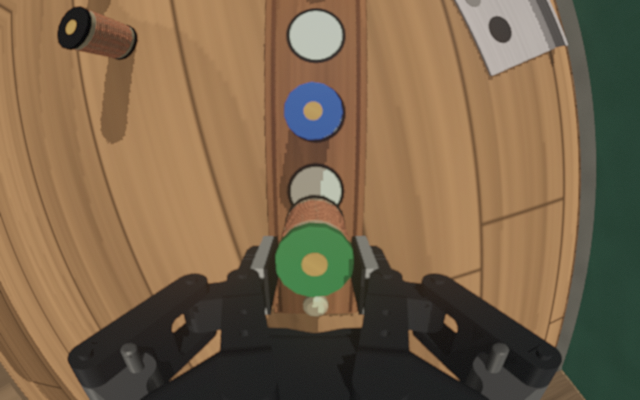

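Emit:
step_arm([
  [[0,0,0],[1.4,0,0],3.0],
  [[0,0,0],[1.8,0,0],3.0],
  [[0,0,0],[1.8,0,0],3.0],
  [[0,0,0],[1.4,0,0],3.0],
  [[0,0,0],[0.9,0,0],3.0],
  [[0,0,0],[0.5,0,0],3.0],
  [[0,0,0],[0.3,0,0],3.0],
  [[0,0,0],[0.2,0,0],3.0],
  [[0,0,0],[0.15,0,0],3.0],
  [[0,0,0],[0,0,0],3.0],
])

```text
clock: 16.4
tcp_pos: [0.625, -0.0992, 0.0349]
orientation: [0.438, 0.556, 0.437, -0.555]
wrist_force: [-0.2, -0.2, -0.2]
finger_gap: 0.0365
```

Emit:
step_arm([
  [[0,0,0],[0,0,0],3.0],
  [[0,0,0],[0,0,0],3.0],
  [[0,0,0],[0,0,0],4.2],
  [[0,0,0],[0,0,0],4.8],
  [[0,0,0],[0,0,0],5.5],
  [[0,0,0],[0,0,0],6.5],
  [[0,0,0],[0,0,0],7.5],
  [[0,0,0],[0,0,0],8.5],
  [[0,0,0],[0,0,0],8.5],
  [[0,0,0],[0,0,0],8.5],
])

```text
clock: 17.4
tcp_pos: [0.6246, -0.0991, 0.0345]
orientation: [-0.437, -0.556, -0.437, 0.556]
wrist_force: [0.5, 0.0, 0.1]
finger_gap: 0.085
```

Emit:
step_arm([
  [[0,0,0],[-1,0,0],8.5],
  [[0,0,0],[-1.5,0,0],8.5],
  [[0,0,0],[-2,0,0],8.5],
  [[0,0,0],[-2,0,0],8.5],
  [[0,0,0],[-2,0,0],8.5],
  [[0,0,0],[-1.5,0,0],8.5],
  [[0,0,0],[0,0,0],8.5],
  [[0,0,0],[0,0,0],8.5],
  [[0,0,0],[0,0,0],8.5],
  [[0,0,0],[0,0,0],8.5],
])

```text
clock: 18.4
tcp_pos: [0.6239, -0.0989, 0.1333]
orientation: [-0.437, -0.555, -0.438, 0.556]
wrist_force: [-0.3, 0.2, 0.2]
finger_gap: 0.0849
```

```bash
python3 w.py .4698 .0977 .15 w7.png
```

```text
18.4 [ 0.6239 -0.0989  0.1333] [-0.28  0.45  0.07  1.18 -0.    1.52] 0.0849 [-0.3  0.2  0.2]
[ -1.63 -19.59 -15.5 ] [-0.04 -0.    0.12]
```

View pics/w7.png

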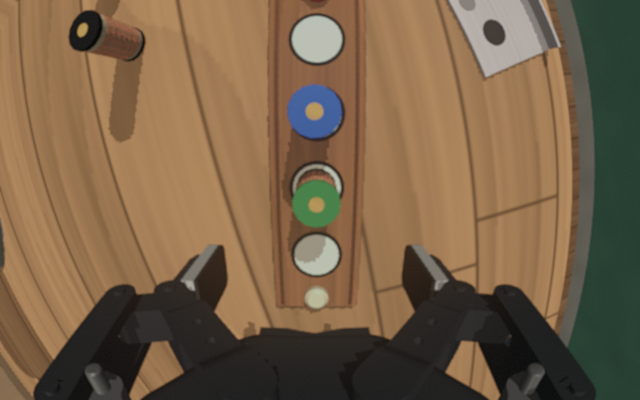

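Emit:
step_arm([
  [[0,0,0],[-0.8,-2,-1.6],8.5],
  [[0,0,0],[-0.8,-2.5,-2],8.5],
  [[0,0,0],[0,-2.5,-2],8.5],
  [[0,0,0],[0,-2.5,-2],8.5],
  [[0,0,0],[0,-2.5,-2],8.5],
  [[0,0,0],[0,-2.5,-2],8.5],
  [[0,0,0],[0,-2.5,-2],8.5],
  [[0,0,0],[0,-2.6,-1.9],8.5],
  [[0,0,0],[0,0,0],8.5],
  [[0,0,0],[0,0,0],8.5],
])

```text
clock: 19.45
tcp_pos: [0.4701, 0.098, 0.1504]
orientation: [-0.438, -0.555, -0.438, 0.555]
wrist_force: [0.4, 0.2, -0.5]
finger_gap: 0.085
```

```bash
python3 w.py .4698 .0977 .04 w8.png
```

```text
19.45 [0.4701 0.098  0.1504] [ 0.04  0.16 -0.3   1.11 -0.    1.84] 0.085 [ 0.4  0.2 -0.5]
[11.04 -0.03  0.03] [ 0.05  0.02 -0.01]
```

View pics/w8.png

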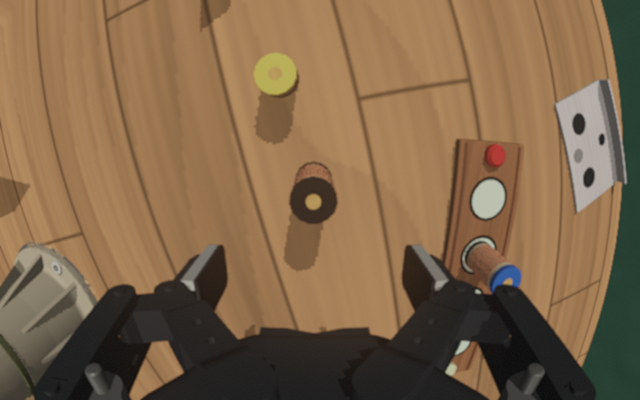

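Emit:
step_arm([
  [[0,0,0],[1.4,0,0],8.5],
  [[0,0,0],[1.4,0,0],8.5],
  [[0,0,0],[1.4,0,0],8.5],
  [[0,0,0],[1.4,0,0],8.5],
  [[0,0,0],[1.4,0,0],8.5],
  [[0,0,0],[1.4,0,0],8.5],
  [[0,0,0],[1.4,0,0],8.5],
  [[0,0,0],[1.2,0,0],8.5],
  [[0,0,0],[0,0,0],8.5],
  [[0,0,0],[0,0,0],8.5],
])

```text
clock: 20.5
tcp_pos: [0.4706, 0.0971, 0.0403]
orientation: [-0.437, -0.556, -0.437, 0.556]
wrist_force: [0.3, 0.6, 0.6]
finger_gap: 0.0849
```

Emit:
step_arm([
  [[0,0,0],[0,0,0],3.0],
  [[0,0,0],[0,0,0],3.0],
  [[0,0,0],[0,0,0],3.0],
  [[0,0,0],[0,0,0],3.0],
  [[0,0,0],[0,0,0],3.0],
  [[0,0,0],[0,0,0],3.0],
  [[0,0,0],[0,0,0],3.0],
  [[0,0,0],[0,0,0],3.0],
  [[0,0,0],[0,0,0],3.0],
  [[0,0,0],[0,0,0],3.0],
], force=40)

```text
clock: 21.5
tcp_pos: [0.4708, 0.0977, 0.0411]
orientation: [0.438, 0.556, 0.437, -0.555]
wrist_force: [-1.1, 0.6, 5.5]
finger_gap: 0.0364
```

```bash
python3 w.py .6576 .037 .14
```

```text
21.5 [0.4708 0.0977 0.0411] [ 0.04  0.26 -0.47  0.84  0.    1.84] 0.0364 [-1.1  0.6  5.5]
[-9.87 19.59  1.52] [-0.03 -0.02 -0.06]
```

Emit:
step_arm([
  [[0,0,0],[-2,0,0],3.0],
  [[0,0,0],[-3,0,0],3.0],
  [[0,0,0],[-3,0,0],3.0],
  [[0,0,0],[-1.9,0,0],3.0],
  [[0,0,0],[0,2.4,0.2],3.0],
  [[0,0,0],[0,2.5,0.2],3.0],
  [[0,0,0],[0,2.5,0.2],3.0],
  [[0,0,0],[0,2.5,0.2],3.0],
  [[0,0,0],[0,2.5,0.2],3.0],
  [[0,0,0],[0,2.5,0.2],3.0],
])

```text
clock: 22.5
tcp_pos: [0.6131, 0.0506, 0.139]
orientation: [-0.437, -0.555, -0.438, 0.556]
wrist_force: [-0.2, -0.6, -1.7]
finger_gap: 0.0368
```

Emit:
step_arm([
  [[0,0,0],[0,2.5,0.2],3.0],
  [[0,0,0],[0,2.2,0.1],3.0],
  [[0,0,0],[0,0,0],3.0],
  [[0,0,0],[0,0,0],3.0],
  [[0,0,0],[0,0,0],3.0],
  [[0,0,0],[0,0,0],3.0],
  [[0,0,0],[0,0,0],3.0],
  [[0,0,0],[0,0,0],3.0],
  [[0,0,0],[0,0,0],3.0],
  [[0,0,0],[0,0,0],3.0],
])

```text
clock: 23.5
tcp_pos: [0.6574, 0.0371, 0.1396]
orientation: [0.438, 0.556, 0.437, -0.555]
wrist_force: [-1.0, 0.3, -0.9]
finger_gap: 0.0367
```

```bash
python3 w.py .6576 .037 .053 w9.png
```

```text
23.5 [0.6574 0.0371 0.1396] [-0.07  0.5   0.16  1.23 -0.    1.74] 0.0367 [-1.   0.3 -0.9]
[8.66 0.02 0.  ] [-0.04  0.   -0.02]
```

View pics/w9.png

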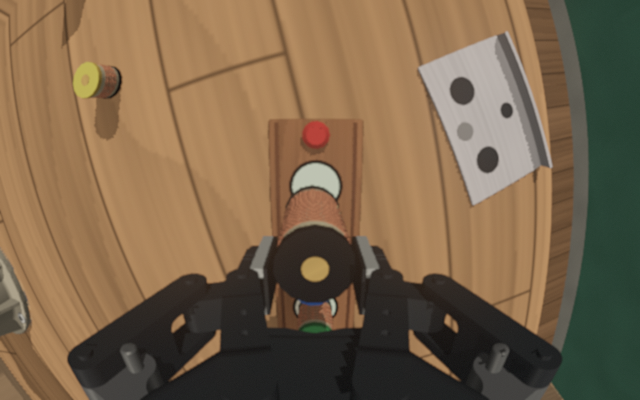

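Emit:
step_arm([
  [[0,0,0],[1.5,0,0],3.0],
  [[0,0,0],[1.8,0,0],3.0],
  [[0,0,0],[1.8,0,0],3.0],
  [[0,0,0],[1.5,0,0],3.0],
  [[0,0,0],[0.9,0,0],3.0],
  [[0,0,0],[0.5,0,0],3.0],
  [[0,0,0],[0.3,0,0],3.0],
  [[0,0,0],[0.2,0,0],3.0],
  [[0,0,0],[0.15,0,0],3.0],
  [[0,0,0],[0,0,0],3.0],
])

```text
clock: 24.55
tcp_pos: [0.6578, 0.037, 0.0534]
orientation: [0.438, 0.556, 0.437, -0.555]
wrist_force: [0.4, -0.6, -1.4]
finger_gap: 0.0367
```

Emit:
step_arm([
  [[0,0,0],[0.04,0,0],3.0],
  [[0,0,0],[0,0,0],3.0],
  [[0,0,0],[0,0,0],4.2],
  [[0,0,0],[0,0,0],4.8],
  [[0,0,0],[0,0,0],5.5],
  [[0,0,0],[0,0,0],6.5],
  [[0,0,0],[0,0,0],7.5],
  [[0,0,0],[0,0,0],8.5],
  [[0,0,0],[0,0,0],8.5],
  [[0,0,0],[0,0,0],8.5],
])

```text
clock: 25.55
tcp_pos: [0.6574, 0.037, 0.0526]
orientation: [-0.437, -0.556, -0.437, 0.556]
wrist_force: [-0.1, 0.4, -0.3]
finger_gap: 0.0852
```

Emit:
step_arm([
  [[0,0,0],[-1,0,0],8.5],
  [[0,0,0],[-1.5,0,0],8.5],
  [[0,0,0],[-2,0,0],8.5],
  [[0,0,0],[-2,0,0],8.5],
  [[0,0,0],[-2,0,0],8.5],
  [[0,0,0],[-1.5,0,0],8.5],
  [[0,0,0],[0,0,0],8.5],
  [[0,0,0],[0,0,0],8.5],
  [[0,0,0],[0,0,0],8.5],
  [[0,0,0],[0,0,0],8.5],
])

```text
clock: 26.55
tcp_pos: [0.6567, 0.037, 0.1513]
orientation: [-0.437, -0.555, -0.438, 0.556]
wrist_force: [0.1, -0.8, 0.2]
finger_gap: 0.085
```

```bash
python3 w.py .461 .2075 .13 w10.png
```

```text
26.55 [0.6567 0.037  0.1513] [-0.07  0.5   0.18  1.26 -0.    1.74] 0.085 [ 0.1 -0.8  0.2]
[  2.17 -23.02 -11.98] [-0.05  0.03  0.12]
```

View pics/w10.png

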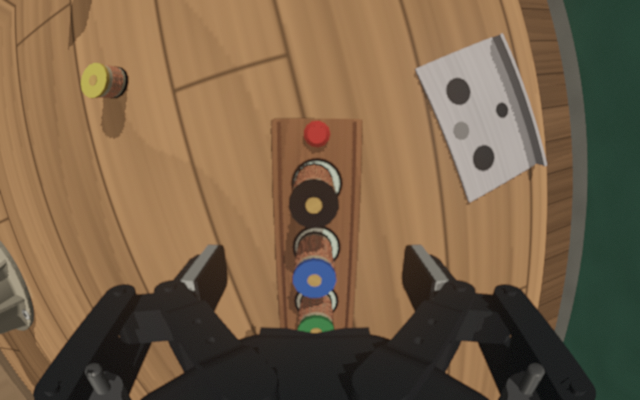

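Emit:
step_arm([
  [[0,0,0],[0,-2.5,-1.3],8.5],
  [[0,0,0],[0,-3,-1.6],8.5],
  [[0,0,0],[0,-3,-1.6],8.5],
  [[0,0,0],[0,-3,-1.6],8.5],
  [[0,0,0],[0,-3,-1.5],8.5],
  [[0,0,0],[0.5,-3,-1.5],8.5],
  [[0,0,0],[0.8,-3,-1.6],8.5],
  [[0,0,0],[0.9,-2.5,-1.3],8.5],
  [[0,0,0],[0,0,0],8.5],
  [[0,0,0],[0,0,0],8.5],
])

```text
clock: 27.6
tcp_pos: [0.4616, 0.2078, 0.1303]
orientation: [-0.438, -0.555, -0.438, 0.555]
wrist_force: [-0.3, -0.2, -1.0]
finger_gap: 0.0851
```

```bash
python3 w.py .461 .2075 .013 w11.png
```

```text
27.6 [0.4616 0.2078 0.1303] [ 0.26  0.22 -0.28  1.07 -0.    2.07] 0.0851 [-0.3 -0.2 -1. ]
[11.73 -0.04  0.04] [0.03 0.03 0.01]
```

View pics/w11.png

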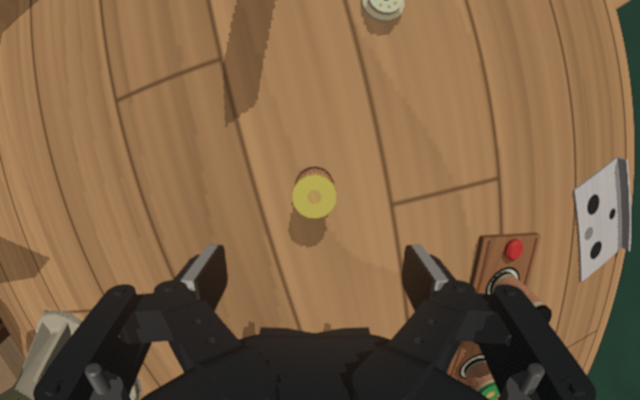

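```bash
python3 w.py .461 .2075 .013
```

```text
27.65 [0.4625 0.2075 0.1306] [ 0.26  0.22 -0.27  1.07 -0.    2.07] 0.085 [-0.   0.8 -0.1]
[11.76 -0.15  0.04] [-0.03  0.01 -0.04]
```

Emit:
step_arm([
  [[0,0,0],[1.5,-0.1,0],8.5],
  [[0,0,0],[1.5,0,0],8.5],
  [[0,0,0],[1.5,0,0],8.5],
  [[0,0,0],[1.5,0,0],8.5],
  [[0,0,0],[1.5,0,0],8.5],
  [[0,0,0],[1.5,0,0],8.5],
  [[0,0,0],[1.3,0,0],8.5],
  [[0,0,0],[0.9,0,0],8.5],
  [[0,0,0],[0.5,0,0],8.5],
  [[0,0,0],[0,0,0],8.5],
])

```text
clock: 28.65
tcp_pos: [0.4612, 0.2074, 0.0131]
orientation: [-0.437, -0.555, -0.437, 0.556]
wrist_force: [-0.5, -0.1, -0.1]
finger_gap: 0.0851
```

Emit:
step_arm([
  [[0,0,0],[0,0,0],3.0],
  [[0,0,0],[0,0,0],3.0],
  [[0,0,0],[0,0,0],3.0],
  [[0,0,0],[0,0,0],3.0],
  [[0,0,0],[0,0,0],3.0],
  [[0,0,0],[0,0,0],3.0],
  [[0,0,0],[0,0,0],3.0],
  [[0,0,0],[0,0,0],3.0],
  [[0,0,0],[0,0,0],3.0],
  [[0,0,0],[0,0,0],3.0],
], force=40)

```text
clock: 29.65
tcp_pos: [0.4615, 0.208, 0.0144]
orientation: [0.438, 0.556, 0.437, -0.555]
wrist_force: [-1.3, 0.6, 5.9]
finger_gap: 0.0359
```

```bash
python3 w.py .6085 -.1676 .16
```

```text
29.65 [0.4615 0.208  0.0144] [ 0.26  0.33 -0.45  0.79 -0.    2.07] 0.0359 [-1.3  0.6  5.9]
[-14.55  23.11  33.06] [-0.03 -0.03 -0.07]
```

Emit:
step_arm([
  [[0,0,0],[-2,0,0],3.0],
  [[0,0,0],[-3.5,0,0],3.0],
  [[0,0,0],[-3.5,0,0],3.0],
  [[0,0,0],[-3.5,0,0],3.0],
  [[0,0,0],[-2.0,0,0],3.0],
  [[0,0,0],[0,1.6,2.3],3.0],
  [[0,0,0],[0,2.1,3],3.0],
  [[0,0,0],[0,2.1,3],3.0],
  [[0,0,0],[0,2.1,3],3.0],
  [[0,0,0],[0,2.1,3],3.0],
])

```text
clock: 30.65
tcp_pos: [0.5249, 0.0441, 0.1585]
orientation: [-0.438, -0.555, -0.438, 0.555]
wrist_force: [0.5, 0.5, 0.0]
finger_gap: 0.0358
```

Emit:
step_arm([
  [[0,0,0],[0,2.1,3],3.0],
  [[0,0,0],[0,2.1,3],3.0],
  [[0,0,0],[0,2.1,3],3.0],
  [[0,0,0],[0,2.1,3],3.0],
  [[0,0,0],[0,2.1,3],3.0],
  [[0,0,0],[0,1.5,2.2],3.0],
  [[0,0,0],[0,1.1,1.5],3.0],
  [[0,0,0],[0,0,0],3.0],
  [[0,0,0],[0,0,0],3.0],
  [[0,0,0],[0,0,0],3.0],
])

```text
clock: 31.65
tcp_pos: [0.6077, -0.1661, 0.1584]
orientation: [-0.437, -0.555, -0.438, 0.555]
wrist_force: [0.1, -0.3, -0.2]
finger_gap: 0.0358
```

```bash
python3 w.py .6085 -.1676 .0255 w12.png
```

```text
31.65 [ 0.6077 -0.1661  0.1584] [-0.39  0.44  0.1   1.24  0.    1.41] 0.0358 [ 0.1 -0.3 -0.2]
[13.29  0.13  0.13] [ 0.   -0.02  0.05]
```

View pics/w12.png

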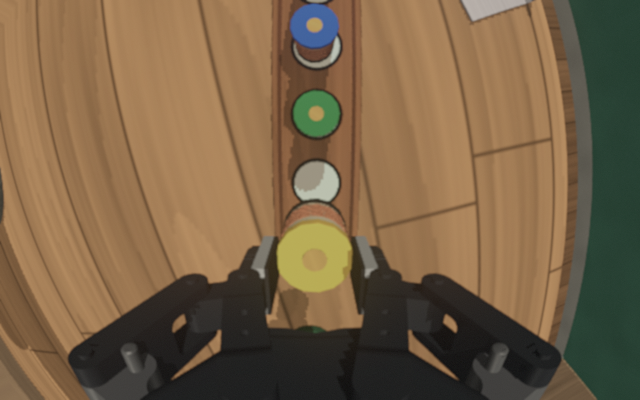

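Emit:
step_arm([
  [[0,0,0],[2,0.1,0.1],3.0],
  [[0,0,0],[2.8,0,0],3.0],
  [[0,0,0],[2.8,0,0],3.0],
  [[0,0,0],[2.4,0,0],3.0],
  [[0,0,0],[1.6,0,0],3.0],
  [[0,0,0],[0.8,0,0],3.0],
  [[0,0,0],[0.4,0,0],3.0],
  [[0,0,0],[0.2,0,0],3.0],
  [[0,0,0],[0.1,0,0],3.0],
  [[0,0,0],[0,0,0],3.0],
])

```text
clock: 32.7
tcp_pos: [0.6095, -0.1685, 0.0284]
orientation: [0.438, 0.556, 0.437, -0.555]
wrist_force: [0.3, 1.0, -0.5]
finger_gap: 0.0358
```

```bash
python3 w.py .6085 -.1676 .0258
```

```text
32.7 [ 0.6095 -0.1685  0.0284] [-0.4   0.53 -0.09  0.95 -0.    1.41] 0.0358 [ 0.3  1.  -0.5]
[ 0.26 -0.12 -0.07] [-0.04  0.02 -0.08]
```

Emit:
step_arm([
  [[0,0,0],[0.1,-0.1,0],3.0],
  [[0,0,0],[0.1,0,0],3.0],
  [[0,0,0],[0.06,0,0],3.0],
  [[0,0,0],[0,0,0],3.0],
  [[0,0,0],[0,0,0],4.2],
  [[0,0,0],[0,0,0],4.8],
  [[0,0,0],[0,0,0],5.5],
  [[0,0,0],[0,0,0],6.5],
  [[0,0,0],[0,0,0],7.5],
  [[0,0,0],[0,0,0],8.5],
])

```text
clock: 33.7
tcp_pos: [0.6079, -0.1681, 0.0249]
orientation: [-0.437, -0.556, -0.437, 0.556]
wrist_force: [1.2, 0.5, -0.5]
finger_gap: 0.0849
```

Emit:
step_arm([
  [[0,0,0],[0,0,0],8.5],
  [[0,0,0],[-1,0,0],8.5],
  [[0,0,0],[-2,0,0],8.5],
  [[0,0,0],[-2.5,0,0],8.5],
  [[0,0,0],[-3,0,0],8.5],
  [[0,0,0],[-3,0,0],8.5],
  [[0,0,0],[-3,0,0],8.5],
  [[0,0,0],[0,0,0],8.5],
  [[0,0,0],[0,0,0],8.5],
  [[0,0,0],[0,0,0],8.5],
])

```text
clock: 34.7
tcp_pos: [0.6073, -0.1678, 0.1691]
orientation: [-0.437, -0.555, -0.438, 0.556]
wrist_force: [1.0, 0.3, -0.8]
finger_gap: 0.0854
```

Emit:
step_arm([
  [[0,0,0],[0,-3,0],8.5],
  [[0,0,0],[0,-3,0],8.5],
  [[0,0,0],[0,-3,0],8.5],
  [[0,0,0],[0,-3,0],8.5],
  [[0,0,0],[0,-3,0],8.5],
  [[0,0,0],[0,-3,0],8.5],
  [[0,0,0],[0,0,0],8.5],
  [[0,0,0],[0,0,0],8.5],
  [[0,0,0],[0,0,0],8.5],
  [[0,0,0],[0,0,0],8.5],
])

```text
clock: 35.7
tcp_pos: [0.4338, -0.1262, 0.1697]
orientation: [-0.437, -0.556, -0.437, 0.556]
wrist_force: [0.8, -0.3, 0.1]
finger_gap: 0.0849
```

```bash
python3 - <<'E'
from h import *
s=get_state(); print(s["clock"],s["tcp_pos"])
for c in ["top","scene"]:
    im=read_camera(c); hsv=cv2.cvtColor(im,cv2.COLOR_RGB2HSV).astype(int); H,S,V=hsv[...,0],hsv[...,1],hsv[...,2]
    cv2.imwrite(f"pics/end_{c}.png",im[:,:,::-1])
    rois=dict(top=[130,200,280,430],scene=[150,300,250,400])[c]
    ok=np.zeros(H.shape,bool); ok[rois[0]:rois[1],rois[2]:rois[3]]=1
    for n,m,z in [("yellow",(abs(H-28)<5)&(S>160)&(V>150),.057),("green",(abs(H-60)<15)&(S>120),.07),("blue",(abs(H-112)<12)&(S>120),.083),("black",(V<75),.096)]:
        nn,l,st,ce=cv2.connectedComponentsWithStats((m&ok).astype(np.uint8))
        for i in range(1,nn):
            if st[i,4]>40:
                uv=(st[i,0]+(st[i,2]-1)/2,st[i,1]+(st[i,3]-1)/2)
                print(c,n,st[i],px2z(c,ce[i],z).round(4),px2z(c,uv,z).round(4))
    d=silhouettes(c,"earpiece")[0]; ys,xs=np.nonzero(d["mask"]); print("ear",xs.mean(),ys.mean(),px2z(c,(xs.mean(),ys.mean()),.022).round(4))
E
```

```text
35.7 [ 0.43375346 -0.12618928  0.16967838]
top yellow [383 170  16  15 166] [ 0.6086 -0.1675  0.057 ] [ 0.6079 -0.167   0.057 ]
top green [355 161  16  15 151] [ 0.6251 -0.0981  0.07  ] [ 0.6261 -0.0977  0.07  ]
top blue [327 154  16  14 141] [ 0.6399 -0.0295  0.083 ] [ 0.6402 -0.0294  0.083 ]
top black [299 145  16  15 133] [0.656  0.0393 0.096 ] [0.6566 0.0379 0.096 ]
ear 473.33545647558384 204.28450106157112 [ 0.5504 -0.3764  0.022 ]
scene yellow [280 250  19  17 220] [ 0.6076 -0.1692  0.057 ] [ 0.6064 -0.1687  0.057 ]
scene green [308 228  19  16 198] [ 0.6247 -0.1009  0.07  ] [ 0.6248 -0.1008  0.07  ]
scene blue [335 206  17  15 170] [ 0.6399 -0.0324  0.083 ] [ 0.6405 -0.0324  0.083 ]
scene black [360 184  17  15 160] [0.656  0.0352 0.096 ] [0.6557 0.0369 0.096 ]Traceback (most recent call last):
  File "<stdin>", line 14, in <module>
IndexError: list index out of range
```

View pics/end_top.png

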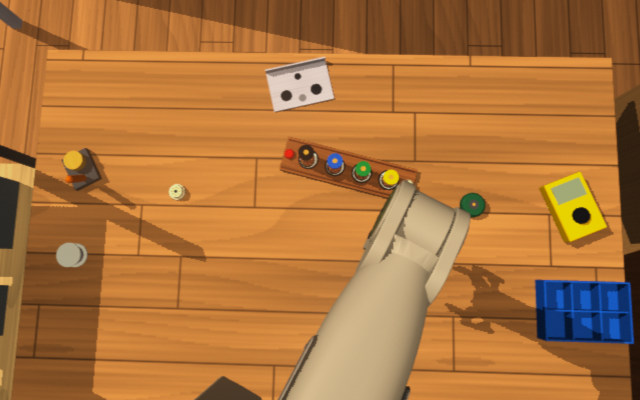

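View pics/end_scene.png

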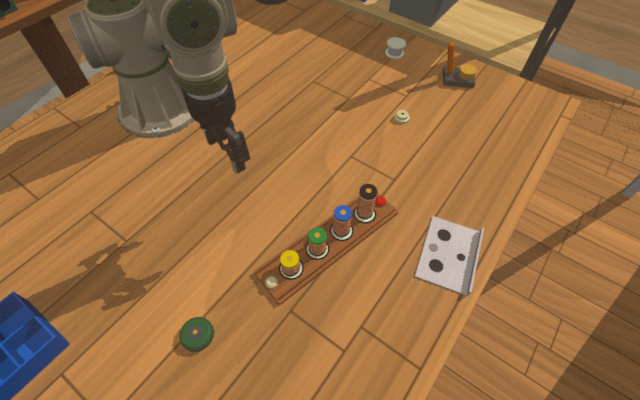

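The pictures show all four coils upright on their marks, with their caps within about 3 mm of the mark centres. The earpiece is still at scene pixel (197, 334) and the arm is clear of everything.

```bash
python3 -c "
from workcell import *
print(hand_in())"
```

```text
the job is handed in; nothing more can be done
None
```

All four coils stand upright on the tray marks, tallest to shortest from the red knob: black, blue, green, yellow. I handed the job in at about 36 s of the 93 s allowed.

- **Placement:** in the last top and scene pictures, each coil's cap was within about 3 mm of its mark's centre; the limit is 12 mm. None of the coils was knocked over.
- **Arm:** the gripper was open and clear of everything at hand-in.
- **Earpiece:** the top camera puts it within about 2 mm of where it started, which is the measurement noise. The network did not report it in the last scene picture, but by eye there it lies at the same spot as at the start.

The hand-in gave no verdict.

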